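Load the firing tray into the bench furnace

TASK

The firing tray with its two brass castings was shoved handle-first under the slatted rack. Draw it out by its exposed nose and set it down flat on the open bench, then let go, take it again by its wooden handle, lift it and slide it nose-first into the furnace until its white front plate is fully home against the furnace face. Leave it resting level there with both castings still in it, and do not disturb the other things on the bench.

Things in the scene. Friction and masses are not known exactly. Their poses are not given: they have to be found in the camera images.
- tray: Loose firing tray, 198 mm long, about 0.22 kg plus castings. x points along it to the nose, z up. Origin: at underside level, mid-width, on the nose-side face of its white front plate. Open steel trough x = 0 to 105 mm, 44 wide, 26 high. Plate x = -8 to 0, 72 wide, 52 high. Handle x = -8 to -93. All undersides but the handle's are level. Loaded, the centre of mass is near x = 35 mm.
- tray_handle (a point): Middle of the dark wooden handle bar (x = -58, y = 0, z = 23 mm in the tray's frame). The bar is 85 mm long, 16 mm wide, 18 mm tall, its underside 14 mm above the tray's. At the start handle and plate are under the rack.
- tray_nose (a point): Middle of the trough's nose wall, outer face (x = 105, y = 0, z = 13 mm in the tray's frame). At the start the tray lies on the bench and the front 70 to 90 mm of its trough sticks out of the rack's opening.
- casting0: Loose brass flanged casting, 30 mm across, 16 mm high, 40 g, standing in the trough on its 6 mm flange; origin at the centre of its underside.
- casting1: A second such casting, nearer the tray's nose.
- furnace: Fixed grey bench furnace, 200 mm deep, 230 mm wide, 156 mm high; origin at the centre of its underside. Its x axis points into it: the mouth is in its face at x = -100 mm, which looks to its own -x (roughly to the robot's left, +y). z up.
- mouth (a point): Middle of the sill of the furnace mouth, in the plane of the face; same axes as the furnace. The mouth is a straight level tunnel 54 mm wide, 40 mm high and 120 mm deep, with its floor at this point's height, 30 mm above the bench. The bench before it is free.
- rack: Fixed low steel rack, 140 mm deep, 170 mm wide, 66 mm high, slatted roof 4 mm thick with its underside 62 mm above the bench, closed sides and back; origin at the centre of its underside. Open only at its +x end, which looks roughly towards the furnace.
- rack_opening (a point): Middle of the rack's open end at bench level (x = 70 mm in the rack's frame).
- bowl: Loose steel bowl, 100 mm across, 40 mm high, standing on the rack's roof. Leave alone.
- mug: Loose black mug, 76 mm across, 90 mm high, origin under its centre. Leave alone.
- flask: Loose white flask, 68 mm across, 190 mm high, origin under its centre. Leave alone.
- firebrick: Loose white firebrick, 110 x 75 x 30 mm, origin under its centre. Leave alone.
- pliers: Loose pliers with orange handles, about 165 mm long and 60 mm wide, 15 mm high. Leave alone.
- fluxjar: Loose white jar with a blue cap, 60 mm across, 65 mm high, standing on the rack's roof beside the bowl. Leave alone.
Things that resemble listed ones, but are neither listed nor needed, are in the scene too. What is shaped like the tray but blue is not meant.

How it is judged:
By the outcome, as a careful person would: the job done as asked, in the order asked, and still so for the second after the job is handed in, with the robot touching nothing.
It also fails if it takes over 66 s, if anything falls off the work surface, if the arm or the gripper's body presses on something with over 40 N, if the wrist force passes 120 N, or if a joint passes its speed limit or range.

ROBOT

A 6-joint arm with a two-finger parallel gripper is mounted at the origin on the work surface. World frame = base frame: x ahead of the robot, y to its left, z up, the work surface at z = 0. Lengths are in m, angles in rad, forces in N, time in s.
With the tool pointing down it reaches from about 0.25 to 0.725 m from the base axis. Payload 4 kg.
Tool frame: the origin (TCP) lies midway between the tips of the shut fingers; the grasp point (between the pads) lies 19 mm behind it (bot.grip_point_offset is the distance from the TCP to the grasp point, in m); z points along the fingers, y is the line along which they close (so a half turn about z gives the same grasp; the last joint's range is limited). The gripper opens to 85 mm and grips with 20 to 120 N. Pads are 22 mm wide; open, the fingers measure 114 mm over their backs; the gripper's body (76 mm by 85 mm) begins 54 mm behind the grasp point. The pads swing forward as they close: fully open they stand 13 mm farther back than shut.
Start: joints at [-1.207, 0.241, 0.005, 1.335, 0, 1.571], TCP at [0.178, -0.467, 0.231] pointing down, gripper open.
Joint ranges: [-2.72, 2.72], [-1.05, 1.87], [-1.09, 1.28], [-1.99, 2.15], [-1.42, 1.44], [-3.14, 3.14]. Speed limits (rad/s): [2.79, 2.79, 3.14, 3.14, 3.14, 3.14].

INTERFACE

Orientations are given as a unit quaternion [x, y, z, w].
In Python, from workcell import bot gives the robot as it stands.
- The arm moves only by the tool step_arm, never from a script. Its argument "targets" is text: rows parted by semicolons, each of 7 numbers parted by spaces: the opening, from -1 (shut) to 1 (fully open), so that 0 is half open, then the shift along the world's x, y, z normalised to -1 to 1, where 1 is 0.5 m, then the turn, a rotation vector about the world's x, y, z normalised to -1 to 1, where 1 is pi/4 rad. In form: gripper x y z wx wy wz; .... A call has 1 to 10 rows; each row is the pose to reach, as a shift and turn from the pose commanded when the call began; what a row does not reach only later rows make up. A row lasts 1/12 s, in which the tool goes at most 41.7 mm and 7.16 degrees, less where a joint would pass 70% of its speed; a pose out of reach is approached as far as the arm can. A call with a number of a shift or a turn outside -1 to 1 is refused whole. A call with a gripper value outside its range is refused whole. The fingers move at their own pace and stop on an object; the grip force is fixed at half the most. Time passes only in rows, so rows that repeat a pose let the fingers close. It gives the time, the measured TCP pose, the force, the opening and the grip force at its end, in the units of the state.
- bot.get_obs(): the state, without advancing time (a new reading comes with each control period).
- bot.camera(name): name is "scene" or "top" or "wrist"; returns the picture (420x560x3 uint8, red, green, blue); there is no depth.
- bot.camera_info(name): a dict with "vertical_fov" (degrees; the focal length in pixels is half the picture's height over the tangent of half this angle, whatever the lens; pixels are square), "cx", "cy" (the principal point, pixels), "pose" (4x4, takes a point from camera to world coordinates). Camera axes: x right, y up, looking along -z (the intrinsics and any distortion apply to the point x, -y, -z); pixel columns grow to the right and rows downward; lengths in m; the calibration is good to about 2 mm. A picture is of the moment at which its call begins: read the wrist's pose just before it. camera_info takes no time and is no camera call; for the wrist camera it gives the pose at the moment of the call.
- bot.job_done(): hands the job in; it is judged then, once.
The state is a dict: "clock": time; "joint_pos": joint angles; "joint_vel": joint speeds; "tau": joint torques, N m; "eef_pos": TCP position; "tool_rot": TCP orientation; "ft_force": force on the tool from outside, world axes, zero at the start; "ft_torque": the same for the moment, N m; "grip_width": finger opening in m; "grasp_force": force on a finger pad.
Only numpy, scipy, OpenCV 4.12 (cv2) and the standard library are available. Lean on these libraries where they do the work, as an engineer would, in place of code of your own. Each camera call takes 0.05 s, during which the arm holds its last target. There are 200 camera calls.

## Working session

There is one attempt and no reset: what is moved stays moved. The work goes in short steps, Python scripts to look and compute and a tool call to move; the robot and the scene stay as the last step left them, time stands still between calls to the robot, and variables do not carry over. Pictures are saved under pics/ and viewed, at most 10 in all, crops included, and the job is handed in when it is done.

Besides the shell and the picture viewer there is one more tool, called after "Request:" in YAML: its name, and indented under it one key for each argument. step_arm: Moves the arm, as the interface text tells. Scaled input: -1 to 1 covers 0.5 m each way for a shift and pi/4 rad each way for a turn. Its arguments: {"type":"object","properties":{"targets":{"type":"string"}},"required":["targets"]}

```bash
mkdir -p pics; ls; python3 - <<'E'
from workcell import bot
import cv2
for n in("scene","top"):
    i=bot.camera_info(n);print(n,i)
    cv2.imwrite(f"pics/{n}0.png",cv2.cvtColor(bot.camera(n),cv2.COLOR_RGB2BGR))
o=bot.get_obs();print(o)
E
```

```text
pics
scene {'vertical_fov': 42.432643736469096, 'cx': 286.98744450984816, 'cy': 219.82845846496792, 'pose': array([[-0.42809849, -0.55015351,  0.71698173,  1.49585799],
       [ 0.90370762, -0.26643872,  0.33514616,  0.5104959 ],
       [ 0.00664985,  0.79141742,  0.61123993,  0.91973757],
       [ 0.        ,  0.        ,  0.        ,  1.        ]])}
top {'vertical_fov': 51.715682311356616, 'cx': 279.0028353759284, 'cy': 218.93293476917137, 'pose': array([[ 0.00953286,  0.99353533, -0.11312234,  0.37651568],
       [-0.99964657,  0.01227628,  0.02358004,  0.06934555],
       [ 0.02481633,  0.11285758,  0.99330122,  1.06643733],
       [ 0.        ,  0.        ,  0.        ,  1.        ]])}
{'clock': 0.1, 'joint_pos': array([-1.20703091e+00,  2.41340850e-01,  3.85579756e-03,  1.33521447e+00,
       -7.59846000e-06,  1.57082895e+00]), 'joint_vel': array([-0.00012965, -0.00063797,  0.00167283, -0.00059648,  0.00129369,
       -0.00075981]), 'tau': array([ 1.83252946e-04, -3.73137653e+01,  2.53010201e+01,  1.08399085e-02,
       -6.71477073e-05, -1.07569599e-05]), 'eef_pos': array([ 0.17769179, -0.46674702,  0.23049918]), 'tool_rot': array([ 9.83507394e-01,  1.80865422e-01, -1.75878663e-04, -9.35213003e-04]), 'ft_force': array([-0.10294361,  0.45491039,  0.83095277]), 'ft_torque': array([0.03594657, 0.02735277, 0.03153447]), 'grasp_force': 0.0, 'grip_width': 0.0851783639736286}
```

View pics/top0.png

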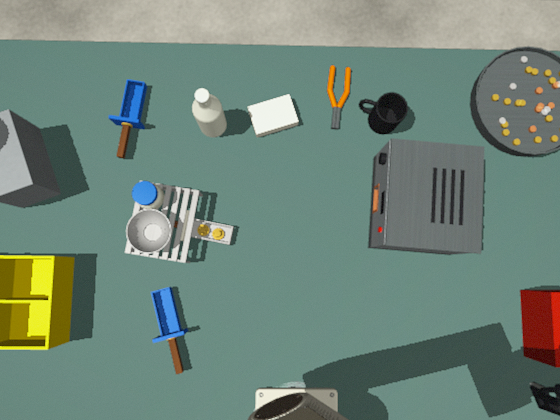

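View pics/scene0.png

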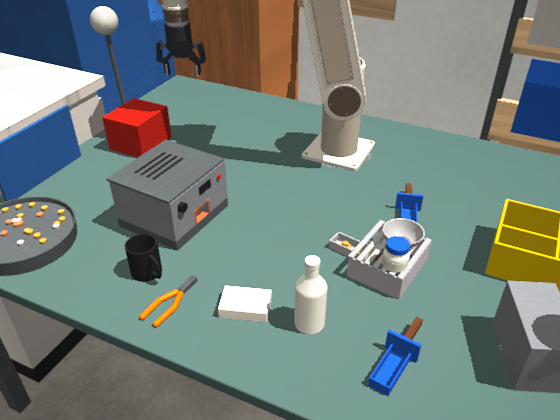

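The top view shows the tray nose sticking out of the rack at about (215,232), castings at (204,229) and (218,233), and the furnace with its mouth face at x≈370–388. I'll zoom in on both.

```bash
python3 - <<'E'
import cv2,numpy as np
t=cv2.imread("pics/top0.png");s=cv2.imread("pics/scene0.png")
f=lambda im,x,y,w,h:cv2.resize(im[y:y+h,x:x+w],(400,300),interpolation=cv2.INTER_CUBIC)
a=f(t,120,175,120,90);b=f(t,360,130,136,102+0) if 0 else cv2.resize(t[130:260,360:496],(400,300),interpolation=cv2.INTER_CUBIC)
c=f(s,325,210,112,84);d=f(s,105,140,136,102)
cv2.imwrite("pics/z0.png",np.vstack([np.hstack([a,b]),np.hstack([c,d])]))
E
```

```text
(no output)
```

View pics/z0.png

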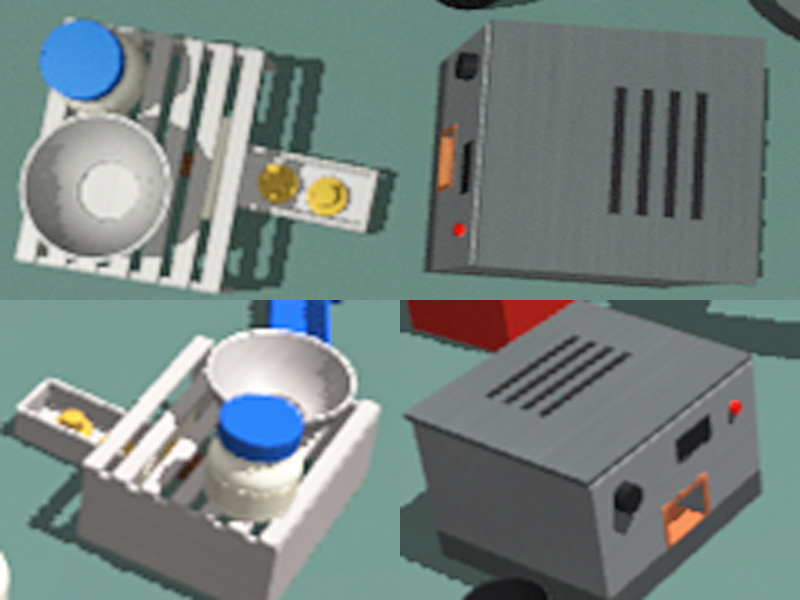

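Zoom shows the trough rim corners, the rack roof corners, the furnace top corners and the orange mouth (off-centre in the face). I'll fit planar poses from both views.

```bash
cat > h.py <<'E'
import numpy as np,cv2
from scipy.optimize import least_squares
from workcell import bot
def K(n):
    i=bot.camera_info(n);f=210/np.tan(np.radians(i["vertical_fov"])/2)
    return f,i["cx"],i["cy"],np.array(i["pose"])
def proj(k,P):
    f,cx,cy,T=k;q=(np.atleast_2d(P)-T[:3,3])@T[:3,:3]
    return np.c_[cx+f*q[:,0]/-q[:,2],cy-f*q[:,1]/-q[:,2]]
def ray(k,u,v,z):
    f,cx,cy,T=k;d=T[:3,:3]@np.array([(u-cx)/f,-(v-cy)/f,-1]);o=T[:3,3]
    return o+d*(z-o[2])/d[2]
def plane_ray(k,u,v,p0,n):
    f,cx,cy,T=k;d=T[:3,:3]@np.array([(u-cx)/f,-(v-cy)/f,-1]);o=T[:3,3]
    return o+d*(np.dot(n,p0-o)/np.dot(n,d))
def w(p,L):
    L=np.atleast_2d(L);c,s=np.cos(p[2]),np.sin(p[2])
    return np.c_[p[0]+c*L[:,0]-s*L[:,1],p[1]+s*L[:,0]+c*L[:,1],L[:,2]]
def fit(obs,p0):  # obs: list of (k,local,(u,v)); returns pose, residual px
    f=lambda p:np.concatenate([(proj(k,w(p,l))[0]-uv) for k,l,uv in obs])
    r=least_squares(f,p0);return r.x,r.fun.reshape(-1,2)
def save(n,im): cv2.imwrite(f"pics/{n}.png",cv2.cvtColor(im,cv2.COLOR_RGB2BGR))
E
python3 - <<'E'
from h import *
np.set_printoptions(precision=4,suppress=True)
t,s=K("top"),K("scene")
F=[(t,(-.1,.115,.156),(391.3,138.7)),(t,(-.1,-.115,.156),(383.8,247)),(t,(.1,.115,.156),(484.1,146.5)),(t,(.1,-.115,.156),(481.7,252.2)),
(s,(.1,.115,.156),(106.7,179.1)),(s,(-.1,.115,.156),(170.3,202.9)),(s,(-.1,-.115,.156),(224,158.7))]
R=[(t,(.07,.085,.066),(199.5,189.4)),(t,(.07,-.085,.066),(186,262.6)),(t,(-.07,-.085,.066),(126,253)),
(s,(.07,.085,.066),(349.6,256.8)),(s,(.07,-.085,.066),(382.4,220.6)),(s,(-.07,.085,.066),(400.6,279.4)),(s,(-.07,-.085,.066),(431.4,239.4))]
T=[(t,(.105,.022,.026),(232.8,226)),(t,(.105,-.022,.026),(229.2,241.6)),(s,(.105,.022,.026),(330,239.4)),(s,(.105,-.022,.026),(339,232.4))]
for n,o,p in(("F",F,(.45,-.3,-1.6)),("R",R,(.4,.3,-1.6)),("T",T,(.35,.25,-1.6))):
    x,r=fit(o,p);print(n,x,r)
    if n=="F":
        n_=np.array([np.cos(x[2]),np.sin(x[2]),0]);p0=w(x,(-.1,0,0))[0]
        for uv in((663,540),(710,500),(663,510),(708,475)):
            q=plane_ray(s,105+(uv[0]-400)/2.941,140+(uv[1]-300)/2.941,p0,n_);print(q,-(q-p0)[:2]@[np.sin(x[2]),-np.cos(x[2])])
E
```

```text
F [ 0.5358 -0.2871 -1.6369] [[ 0.0087  0.7674]
 [ 2.5198 -2.0475]
 [-1.8126  0.3722]
 [-1.779   0.0008]
 [ 0.7959 -0.548 ]
 [-0.8707 -1.7033]
 [-0.3938 -0.6311]]
[ 0.5767 -0.1896  0.0391] 0.03434243108543426
[ 0.5047 -0.1848  0.0376] -0.037764957203072574
[ 0.5717 -0.1893  0.0696] 0.029407923878417636
[ 0.504  -0.1848  0.0658] -0.038462342730223836
R [ 0.4833  0.3151 -1.7269] [[-0.4666  0.4537]
 [-0.8106 -0.4863]
 [-1.3132 -1.064 ]
 [-1.5257 -1.3699]
 [-2.1836 -0.9815]
 [ 1.5699 -0.6375]
 [-0.1091 -0.0523]]
T [ 0.4794  0.263  -1.7862] [[-0.007  -0.7852]
 [-0.7287  1.426 ]
 [-0.7173  1.0064]
 [-0.3095 -0.4348]]
```

Request:
step_arm:
  targets: "1 0.32 0.72 0 0 0 0.667;1 0.32 0.72 0 0 0 0.667;1 0.32 0.72 0 0 0 0.667;1 0.32 0.72 0 0 0 0.667;1 0.32 0.72 0 0 0 0.667;1 0.32 0.72 0 0 0 0.667;1 0.32 0.72 0 0 0 0.667;1 0.32 0.72 0 0 0 0.667;1 0.32 0.72 0 0 0 0.667;1 0.32 0.72 0 0 0 0.667"

```text
clock: 0.93
eef_pos: [0.3385, -0.1037, 0.2312]
tool_rot: [0.902, 0.431, 0.0, -0.001]
ft_force: [-1.1, -0.9, 0.3]
grip_width: 0.0851
grasp_force: 0.0
```

Request:
step_arm:
  targets: "1 0.247 0.5 -0.06 0 0 0.593;1 0.247 0.5 -0.06 0 0 0.593;1 0.247 0.5 -0.06 0 0 0.593;1 0.247 0.5 -0.06 0 0 0.593;1 0.247 0.5 -0.06 0 0 0.593;1 0.247 0.5 -0.06 0 0 0.593;1 0.247 0.5 -0.06 0 0 0.593;1 0.247 0.5 -0.06 0 0 0.593;1 0.247 0.5 -0.06 0 0 0.593"

```text
clock: 1.68
eef_pos: [0.461, 0.1439, 0.2001]
tool_rot: [0.779, 0.627, -0.001, -0.0]
ft_force: [0.0, -0.7, 0.4]
grip_width: 0.0854
grasp_force: 0.0
```

```bash
python3 - <<'E'
from h import *
i=bot.camera_info("wrist");np.save("w1.npy",np.array(i["pose"]));print(i,bot.get_obs()["tool_rot"])
save("w1",bot.camera("wrist"))
t=bot.camera("top");save("t1",t)
E
```

```text
{'vertical_fov': 65.76572959626826, 'cx': 284.96523769143374, 'cy': 207.73406611448334, 'pose': array([[ 0.9770508 ,  0.20102239,  0.07043962,  0.47880431],
       [-0.21298954,  0.92617213,  0.3111923 ,  0.22255837],
       [-0.0026826 , -0.31905359,  0.94773288,  0.34303552],
       [ 0.        ,  0.        ,  0.        ,  1.        ]])} [ 7.78671154e-01  6.27430855e-01 -1.27110102e-03 -3.74832263e-04]
```

View pics/w1.png

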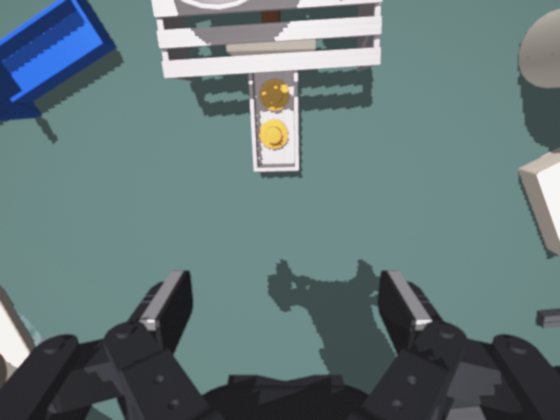

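The wrist view shows the nose rim corners at (254,171) and (299,170), with the trough sides running up to (250,73) and (299,73) at the rack edge. The castings are at (275,95) and (274,133).

```bash
python3 - <<'E'
from h import *
k=list(K("wrist"));k[3]=np.load("w1.npy")
for u,v in((254,171),(299,170),(250,73),(298,73)): print(ray(k,u,v,.026))
print(ray(k,164,76,.066),ray(k,381,65,.066))
import subprocess
E
```

```text
[0.43340411 0.16255633 0.026     ]
[0.47723621 0.1540586  0.026     ]
[0.45172447 0.25071646 0.026     ]
[0.49411062 0.24146844 0.026     ]
[0.38798803 0.25956244 0.066     ] [0.55686229 0.23090862 0.066     ]
```

Request:
step_arm:
  targets: "1 -0.005 0.062 -0.08 0 0 0.022;1 -0.005 0.062 -0.15 0 0 0.022;1 -0.005 0.062 -0.22 0 0 0.022;1 -0.005 0.062 -0.29 0 0 0.022;1 -0.005 0.062 -0.35 0 0 0.022;1 -0.005 0.062 -0.386 0 0 0.022;1 -0.005 0.062 -0.386 0 0 0.022"

```text
clock: 2.37
eef_pos: [0.455, 0.1708, 0.0049]
tool_rot: [0.775, 0.632, -0.004, -0.001]
ft_force: [0.0, -0.1, -0.6]
grip_width: 0.0856
grasp_force: 0.0
```

Request:
step_arm:
  targets: "-0.2 0 0 0 0 0 0;-0.2 0 0 0 0 0 0;-0.4 0 0 0 0 0 0;-0.4 0 0 0 0 0 0;-0.4 0 0 0 0 0 0;-0.4 0 0 0 0 0 0;-0.4 0 0 0 0 0 0;-0.4 0 0 0 0 0 0"

```text
clock: 3.03
eef_pos: [0.4602, 0.174, 0.0107]
tool_rot: [0.774, 0.633, 0.002, 0.001]
ft_force: [-2.6, -0.5, 8.1]
grip_width: 0.043
grasp_force: 60.2
```

Request:
step_arm:
  targets: "-0.4 -0.004 -0.02 0.005 0 0 0;-0.4 -0.01 -0.05 0.005 0 0 0;-0.4 -0.018 -0.09 0.005 0 0 0;-0.4 -0.026 -0.13 0.005 0 0 0;-0.4 -0.034 -0.17 0.005 0 0 0;-0.4 -0.042 -0.21 0.005 0 0 0;-0.4 -0.05 -0.25 0.005 0 0 0;-0.4 -0.058 -0.29 0.005 0 0 0;-0.4 -0.064 -0.32 0.005 0 0 0;-0.4 -0.064 -0.32 0.005 0 0 0"

```text
clock: 3.87
eef_pos: [0.4259, 0.0107, 0.0113]
tool_rot: [0.775, 0.631, -0.001, 0.001]
ft_force: [-0.5, -1.8, -2.1]
grip_width: 0.0424
grasp_force: 61.0
```

Request:
step_arm:
  targets: "-0.4 -0.004 -0.02 0 0 0 0;-0.4 -0.01 -0.05 0 0 0 0;-0.4 -0.012 -0.06 0 0 0 0;-0.4 -0.012 -0.06 0 0 0 0"

```text
clock: 4.2
eef_pos: [0.4207, -0.0172, 0.011]
tool_rot: [0.775, 0.632, -0.0, 0.0]
ft_force: [0.0, -0.0, -1.3]
grip_width: 0.0424
grasp_force: 61.0
```

```bash
python3 - <<'E'
from h import *
np.save("w2.npy",np.array(bot.camera_info("wrist")["pose"]))
w_=bot.camera("wrist");t=bot.camera("top")
s=bot.camera("scene")
c=lambda im,x,y,W,H:cv2.resize(im[y:y+H,x:x+W],(400,300),interpolation=cv2.INTER_CUBIC)
save("p2",np.vstack([np.hstack([cv2.resize(w_,(400,300)),c(t,170,160,180,135)]),np.hstack([c(s,230,180,180,135),c(s,250,200,80,60)])]))
E
```

```text
(no output)
```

View pics/p2.png

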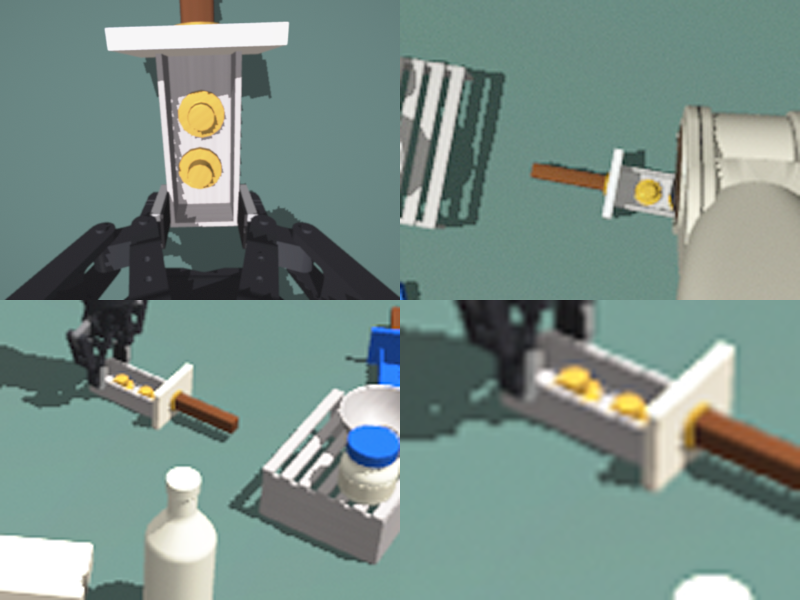

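The tray is out of the rack and clear. Both castings stand in it (wrist crop at (202,115) and (202,167)). Next I release and go up.

Request:
step_arm:
  targets: "0.2 0 0 0 0 0 0;0.6 0 0 0 0 0 0;1 0 0 0 0 0 0;1 0 0 0 0 0 0;1 0 0 0 0 0 0;1 0 0 0 0 0 0;1 0 0 0 0 0 0;1 0 0 0.01 0 0 0;1 0 0 0.03 0 0 0;1 0 0 0.06 0 0 0"

```text
clock: 5.18
eef_pos: [0.4197, -0.0162, 0.0405]
tool_rot: [0.774, 0.633, -0.001, -0.001]
ft_force: [0.8, 0.4, -0.2]
grip_width: 0.0853
grasp_force: 0.0
```

Request:
step_arm:
  targets: "1 0 0 0.08 0 0 0;1 0 0 0.16 0 0 0;1 0 0 0.24 0 0 0;1 0 0 0.32 0 0 0;1 0 0 0.32 0 0 0;1 0 0 0.32 0 0 0"

```text
clock: 5.68
eef_pos: [0.4229, -0.0164, 0.2039]
tool_rot: [0.774, 0.633, 0.003, 0.002]
ft_force: [0.1, -0.1, -0.2]
grip_width: 0.0852
grasp_force: 0.0
```

```bash
python3 - <<'E'
from h import *
np.save("w3.npy",np.array(bot.camera_info("wrist")["pose"]))
w_=bot.camera("wrist");save("w3",w_);save("t3",bot.camera("top"))
save("v3",cv2.resize(w_,(800,600),interpolation=cv2.INTER_CUBIC))
E
```

```text
(no output)
```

View pics/v3.png

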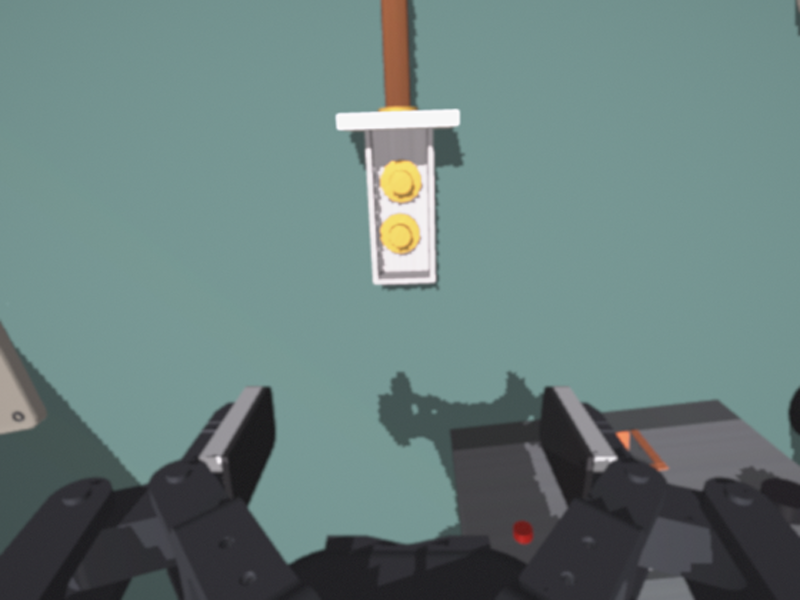

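The wrist view shows nose rim corners at (374,283) and (436,282), plate top edge from (338,130) to (459,125), and the handle axis from (398,105) to (396,0). Both castings are inside. The furnace mouth is at lower right.

```bash
python3 - <<'E'
from h import *
np.set_printoptions(precision=4,suppress=True)
k=list(K("wrist"));k[3]=np.load("w3.npy");a=560/800
o=[((.105,-.022,.026),(374,283)),((.105,.022,.026),(436,282)),((0,-.036,.052),(338,130)),((0,.036,.052),(459,125))]
p,r=fit([(k,l,(u*a,v*a)) for l,(u,v) in o],(.44,.08,-1.77));print(p,r)
for l in((-.058,0,.023),(-.093,0,.023)): print(w(p,l))
for u,v in((398,100),(395.5,5)): print(ray(k,u*a,v*a,.032))
E
```

```text
[ 0.4366  0.0713 -1.7354] [[ 0.3717  0.7099]
 [-0.4067 -0.1373]
 [ 0.2121 -0.3714]
 [-0.1823 -0.0827]]
[[0.4461 0.1285 0.023 ]]
[[0.4519 0.163  0.023 ]]
[0.4395 0.0876 0.032 ]
[0.4487 0.1387 0.032 ]
```

```bash
python3 - <<'E'
from h import *
np.set_printoptions(precision=4,suppress=True)
L=[]
for i in range(6):
    o=bot.get_obs();T=np.array(bot.camera_info("wrist")["pose"]);L.append(T);print(o["eef_pos"],o["tool_rot"],T[:3,3]);bot.camera("wrist")
print(np.load("w3.npy")[:3,3])
M=np.mean(L,0);U,_,V=np.linalg.svd(M[:3,:3]);M[:3,:3]=U@V
k=list(K("wrist"));k[3]=M;a=560/800
o=[((.105,-.022,.026),(374,283)),((.105,.022,.026),(436,282)),((0,-.036,.052),(338,130)),((0,.036,.052),(459,125))]
p,r=fit([(k,l,(u*a,v*a)) for l,(u,v) in o],(.44,.08,-1.77));print(p,w(p,(-.058,0,.023)))
# mouth on furnace face: top view furnace pose check
E
```

```text
[ 0.4203 -0.0163  0.2005] [ 0.7742  0.6329 -0.0002 -0.0002] [0.4367 0.0625 0.3435]
[ 0.4198 -0.0162  0.1997] [ 0.7742  0.6329 -0.0009 -0.0009] [0.4364 0.0625 0.3427]
[ 0.4196 -0.0163  0.1993] [ 0.7742  0.6329 -0.0013 -0.0012] [0.4364 0.0625 0.3423]
[ 0.4196 -0.0162  0.1992] [ 0.7742  0.6329 -0.0014 -0.0012] [0.4364 0.0625 0.3422]
[ 0.4198 -0.0162  0.1993] [ 0.7742  0.6329 -0.0013 -0.0012] [0.4365 0.0625 0.3423]
[ 0.4199 -0.0162  0.1995] [ 0.7742  0.6329 -0.0012 -0.0011] [0.4367 0.0625 0.3425]
[0.4382 0.0624 0.347 ]
[ 0.4321  0.0718 -1.7369] [[0.4417 0.129  0.023 ]]
```

Request:
step_arm:
  targets: "1 0.01 0.06 -0.02 -0.05 0.01 0.01;1 0.02 0.13 -0.05 -0.11 0.02 0.02;1 0.03 0.2 -0.08 -0.17 0.03 0.03;1 0.05 0.26 -0.12 -0.219 0.037 0.042;1 0.05 0.283 -0.18 -0.219 0.037 0.042;1 0.05 0.283 -0.25 -0.219 0.037 0.042;1 0.05 0.283 -0.31 -0.219 0.037 0.042;1 0.05 0.283 -0.36 -0.219 0.037 0.042;1 0.05 0.283 -0.38 -0.219 0.037 0.042;1 0.05 0.283 -0.382 -0.219 0.037 0.042"

```text
clock: 6.92
eef_pos: [0.4435, 0.1244, 0.0072]
tool_rot: [0.76, 0.643, -0.069, 0.056]
ft_force: [0.1, -0.5, 0.9]
grip_width: 0.0853
grasp_force: 0.0
```

Request:
step_arm:
  targets: "1 0 0 0 0 0 0;1 0 0 0 0 0 0;0 0 0 0 0 0 0;-0.4 0 0 0 0 0 0;-0.9 0 0 0 0 0 0;-0.9 0 0 0 0 0 0;-0.9 0 0 0 0 0 0;-0.9 0 0 0 0 0 0;-0.9 0 0 0 0 0 0;-0.9 0 0 0 0 0 0"

```text
clock: 7.75
eef_pos: [0.4459, 0.1253, 0.0102]
tool_rot: [0.761, 0.643, -0.065, 0.057]
ft_force: [-1.7, 0.7, 4.9]
grip_width: 0.0149
grasp_force: 61.6
```

Request:
step_arm:
  targets: "-0.9 0 0 0.01 0 0 0;-0.9 0 0 0.025 0 0 0;-0.9 0 0 0.045 0 0 0;-0.9 0 0 0.065 0 0 0;-0.9 0 0 0.08 0 0 0;-0.9 0 0 0.088 0 0 0;-0.9 0 0 0.088 0 0 0;-0.9 0 0 0.088 0 0 0;-0.9 0 0 0.088 0 0 0"

```text
clock: 8.5
eef_pos: [0.4456, 0.1251, 0.0536]
tool_rot: [0.761, 0.643, -0.066, 0.057]
ft_force: [-0.2, 0.1, -3.1]
grip_width: 0.0147
grasp_force: 60.4
```

```bash
python3 - <<'E'
from h import *
o=bot.get_obs();print(o["eef_pos"],o["ft_force"],o["ft_torque"])
T=np.array(bot.camera_info("wrist")["pose"]);np.save("w4.npy",T);print(T)
w_=bot.camera("wrist");s=bot.camera("scene");save("w4",w_);save("s4",s);t=bot.camera("top");save("t4",t)
c=lambda im,x,y,W,H:cv2.resize(im[y:y+H,x:x+W],(400,300),interpolation=cv2.INTER_CUBIC)
save("p4",np.vstack([np.hstack([cv2.resize(w_,(400,300)),c(t,350,140,100,75)]),np.hstack([c(s,260,180,100,75),c(s,160,170,80,60)])]))
E
```

```text
[0.44560494 0.12514626 0.05357379] [-0.18201332  0.11036551 -3.09704745] [ 0.60200903 -0.11345429 -0.04007267]
[[ 0.98605645  0.14700804  0.07798284  0.46283367]
 [-0.16640254  0.86626013  0.47106643  0.22763962]
 [ 0.00169713 -0.47747463  0.87864389  0.18027797]
 [ 0.          0.          0.          1.        ]]
```

View pics/p4.png

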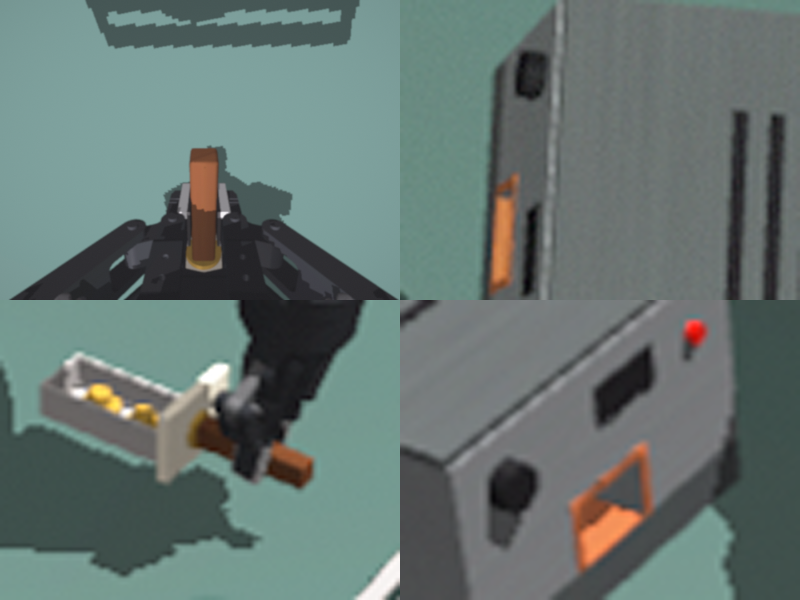

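Tray is held with both castings in, and looks slightly nose-level in the scene crop (nose rim (40,387)/(73,355), plate (160–228,364–480)). I'll refine the furnace corners, the mouth and the tray pitch.

```bash
cat > f.py <<'E'
from h import *
np.set_printoptions(precision=4,suppress=True)
t,s=K("top"),K("scene")
def corner(f,pts):
    g=cv2.cvtColor(cv2.imread(f),cv2.COLOR_BGR2GRAY)
    return cv2.cornerSubPix(g,np.float32(pts).reshape(-1,1,2),(4,4),(-1,-1),(3,50,.01)).reshape(-1,2)
a=corner("pics/top0.png",[(391.3,138.7),(383.8,247),(484.1,146.5),(481.7,252.2)])
b=corner("pics/scene0.png",[(106.7,179.1),(170.3,202.9),(224,158.7)])
print(a,b)
l=[(-.1,.115,.156),(-.1,-.115,.156),(.1,.115,.156),(.1,-.115,.156)]
o=[(t,l[i],a[i]) for i in range(4)]; q=[(s,l[j],b[i]) for i,j in enumerate((2,0,1))]
k=list(K("wrist"));k[3]=np.load("w3.npy")
wr=[(k,(-.1,-.115,0),(450*.7,432*.7)),(k,(-.1,.115,0),(718*.7,402*.7))]
for n,O in(("top",o),("scene",q),("wrist",wr),("all",o+q+wr)):
    x,r=fit(O,(.536,-.287,-1.637));print(n,x,"face",w(x,(-.1,0,0))[0],np.abs(r).max())
for u,v in((450,432),(718,402)): print(ray(k,u*.7,v*.7,0))
# mouth orange
n_=np.array([np.cos(x[2]),np.sin(x[2]),0]);p0=w(x,(-.1,0,0))[0]
for nm,kk,(x0,y0,x1,y1) in(("top",t,(360,170,385,230)),("scene",s,(180,190,225,230))):
    im=cv2.imread(f"pics/{nm}0.png")[y0:y1,x0:x1];h=cv2.cvtColor(im,cv2.COLOR_BGR2HSV)
    m=((h[...,0]<16)&(h[...,0]>6)&(h[...,1]>130)&(h[...,2]>60)).astype(np.uint8)
    vs,us=np.nonzero(m);P=np.array([plane_ray(kk,u+x0,v+y0,p0,n_) for u,v in zip(us,vs)])
    ly=(P-p0)[:,:2]@[-np.sin(x[2]),np.cos(x[2])]
    print(nm,len(us),"y",np.percentile(ly,[2,50,98]),"z",np.percentile(P[:,2],[2,98]))
E
python3 f.py
python3 - <<'E'
from h import *
np.set_printoptions(precision=4,suppress=True)
s=K("scene");zo=lambda u,v:np.array((260+u/4,180+(v-300)/4))
from scipy.spatial.transform import Rotation as R
O=[((.105,.022,.026),(40,387)),((.105,-.022,.026),(73,355)),((.105,.022,0),(42,412)),((-.008,-.036,.052),(228,364)),((-.008,.036,.052),(184,402)),((0,.022,.026),(162,425))]
g=np.array([.4461,.1285,.071])
def f(p):
    M=R.from_euler("ZY",[p[3],p[4]]).as_matrix();T=lambda l:p[:3]+M@np.array(l)
    return np.concatenate([proj(s,T(l))[0]-zo(*uv) for l,uv in O]+[(T((-.058,0,.027))-g)/.004])
r=least_squares(f,[.4366,.0713,.044,-1.7354,0]);print(r.x,np.degrees(r.x[4]),r.fun.reshape(-1)[:12],r.fun[12:])
E
```

```text
[[391.3    138.7   ]
 [383.8    247.    ]
 [484.1    146.5   ]
 [482.4079 249.8291]] [[105.3954 178.3361]
 [169.0506 202.4921]
 [224.9808 158.0204]]
top [ 0.5365 -0.288  -1.6316] face [ 0.5426 -0.1882  0.    ] 3.229196302531136
scene [ 0.5381 -0.2862 -1.6454] face [ 0.5456 -0.1864  0.    ] 1.742170948870239
wrist [ 0.5369 -0.2894 -1.6449] face [ 0.5443 -0.1897  0.    ] 0.33663448635235227
all [ 0.5371 -0.2885 -1.6386] face [ 0.5438 -0.1888  0.    ] 3.088827010265504
[ 0.4292 -0.1812  0.    ]
[ 0.6594 -0.1983  0.    ]
top 104 y [-0.0266  0.001   0.0355] z [0.0074 0.0508]
scene 148 y [-0.0349  0.0055  0.0267] z [0.0267 0.0705]
[ 0.4337  0.074   0.0467 -1.6924  0.0325] 1.863604374877815 [-0.2831 -0.9562  0.3673 -0.8029 -0.402   0.6509  0.0039 -1.6588 -3.0046
  2.4222  2.6584  1.2096] [-1.372   0.5545  1.1346]
```

Request:
step_arm:
  targets: "-0.9 0.01 -0.012 0 0 0 0.01;-0.9 0.03 -0.036 0 0 0 0.03;-0.9 0.06 -0.07 0 0 0 0.06;-0.9 0.095 -0.11 0 0 0 0.09;-0.9 0.13 -0.15 0 0 0 0.11;-0.9 0.165 -0.19 -0.002 0 0 0.122;-0.9 0.195 -0.225 -0.004 0 0 0.122;-0.9 0.213 -0.248 -0.006 0 0 0.122;-0.9 0.221 -0.258 -0.006 0 0 0.122;-0.9 0.223 -0.26 -0.006 0 0 0.122"

```text
clock: 9.48
eef_pos: [0.5574, -0.0059, 0.0503]
tool_rot: [0.73, 0.678, -0.063, 0.06]
ft_force: [-1.2, 0.2, -4.3]
grip_width: 0.0147
grasp_force: 60.5
```

Request:
step_arm:
  targets: "-0.9 0 0 0 0 0 0;-0.9 0 0 0 0 0 0;-0.9 0 0 0 0 0 0;-0.9 0 0 0 0 0 0"

```text
clock: 9.82
eef_pos: [0.5569, -0.0038, 0.0509]
tool_rot: [0.729, 0.679, -0.063, 0.06]
ft_force: [-0.2, -0.0, -3.2]
grip_width: 0.0149
grasp_force: 60.5
```

```bash
python3 - <<'E'
from h import *
o=bot.get_obs();q=o["tool_rot"];print(o["eef_pos"],q,o["grip_width"])
from scipy.spatial.transform import Rotation as R
M=R.from_quat(q).as_matrix();print(np.arctan2(M[1,1],M[0,1])-np.pi/2,M[:,2])
s=bot.camera("scene");t=bot.camera("top");save("s5",s);save("t5",t)
c=lambda im,x,y,W,H:cv2.resize(im[y:y+H,x:x+W],(800,300),interpolation=cv2.INTER_CUBIC)
save("p5",np.vstack([c(s,170,160,160,60),c(t,260,160,160,60)]))
E
```

```text
[ 0.55686031 -0.00382085  0.05087045] [ 0.72851199  0.67948214 -0.06283905  0.06021252] 0.01488183753950186
-1.640209186944448 [-0.00973134 -0.17312712 -0.98485141]
```

View pics/p5.png

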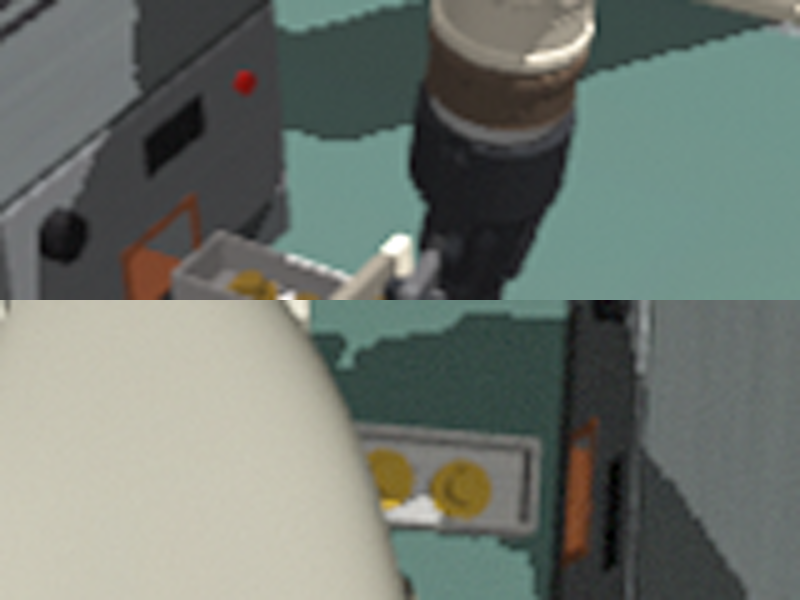

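The nose sits in line with the orange mouth: the top crop shows rim corners (541,438)/(530,535) and the mouth frame at (562–598,420–562). I'll check this numerically.

```bash
python3 - <<'E'
from h import *
np.set_printoptions(precision=1,suppress=True)
t,s=K("top"),K("scene")
ct=lambda p:np.c_[(p[:,0]-260)*5,(p[:,1]-160)*5+300]; cs=lambda p:np.c_[(p[:,0]-170)*5,(p[:,1]-160)*5]
P=(.553,-.0583,-1.640);F=(.544+.0072-.1*0,0,0)
for zo in(.034,.038,.042):
    L=w(P,[(.105,.022,.026+zo),(.105,-.022,.026+zo)]);print("nose",zo,ct(proj(t,L)),cs(proj(s,L)))
f=(.5441,-.1893,-1.643)
L=w(f,[(0,y,z) for y in(.035,-.035) for z in(.022,.078)]);print("frame",ct(proj(t,L)),cs(proj(s,L)))
L=w(f,[(0,y,z) for y in(.027,-.027) for z in(.03,.07)]);print("open",ct(proj(t,L)),cs(proj(s,L)))
L=w(f,[(0,y,z) for y in(.115,-.115) for z in(.156,0)]);print("face",ct(proj(t,L)),cs(proj(s,L)))
E
```

```text
nose 0.034 [[539.5 439.6]
 [534.4 531.3]] [[168.1 279.9]
 [217.1 236.7]]
nose 0.038 [[541.4 438.1]
 [536.3 530. ]] [[167.4 273.8]
 [216.5 230.7]]
nose 0.042 [[543.4 436.5]
 [538.2 528.8]] [[166.7 267.7]
 [215.9 224.6]]
frame [[576.6 431.9]
 [606.1 409.4]
 [568.6 572.6]
 [597.8 557.7]] [[119.3 334.7]
 [108.7 250.4]
 [197.  266.3]
 [188.5 183.1]]
open [[579.7 445. ]
 [600.8 429.5]
 [573.5 554.2]
 [594.4 543. ]] [[127.  314.9]
 [119.6 254.7]
 [187.1 262.2]
 [180.9 202.7]]
face [[662.6 193.7]
 [574.8 285.1]
 [634.5 720.6]
 [548.7 738. ]] [[ -9.5 206.4]
 [ 29.  451.3]
 [264.3  -8.7]
 [282.1 224.4]]
```

Alignment agrees within about 1–2 mm laterally, so I'm inserting now.

Request:
step_arm:
  targets: "-0.9 -0.001 -0.01 0 0 0 0;-0.9 -0.002 -0.03 0 0 0 0;-0.9 -0.004 -0.05 0 0 0 0;-0.9 -0.005 -0.07 0 0 0 0;-0.9 -0.006 -0.085 0 0 0 0;-0.9 -0.007 -0.1 0 0 0 0;-0.9 -0.007 -0.1 0 0 0 0"

```text
clock: 10.5
eef_pos: [0.5536, -0.0569, 0.0508]
tool_rot: [0.73, 0.678, -0.063, 0.06]
ft_force: [0.1, -0.5, -4.2]
grip_width: 0.0151
grasp_force: 60.5
```

Request:
step_arm:
  targets: "-0.9 -0.001 -0.015 0 0 0 0;-0.9 -0.002 -0.035 0 0 0 0;-0.9 -0.004 -0.055 0 0 0 0;-0.9 -0.005 -0.075 0 0 0 0;-0.9 -0.007 -0.095 0 0 0 0;-0.9 -0.008 -0.11 0 0 0 0;-0.9 -0.009 -0.12 0 0 0 0;-0.9 -0.009 -0.12 0 0 0 0;-0.9 -0.009 -0.12 0 0 0 0"

```text
clock: 11.25
eef_pos: [0.5493, -0.115, 0.0508]
tool_rot: [0.729, 0.679, -0.063, 0.06]
ft_force: [-0.1, 0.5, -4.2]
grip_width: 0.0146
grasp_force: 60.5
```

Request:
step_arm:
  targets: "-0.9 0 0 -0.005 0 0 0;-0.9 0 0 -0.01 0 0 0;-0.9 0 0 -0.015 0 0 0;-0.9 -0.001 -0.01 -0.017 0 0 0;-0.9 -0.002 -0.02 -0.017 0 0 0;-0.9 -0.002 -0.026 -0.017 0 0 0;-0.9 -0.002 -0.026 -0.017 0 0 0;-0.9 -0.002 -0.026 -0.017 0 0 0"

```text
clock: 11.92
eef_pos: [0.5485, -0.1282, 0.0424]
tool_rot: [0.729, 0.679, -0.063, 0.06]
ft_force: [-0.8, 1.2, -3.9]
grip_width: 0.0146
grasp_force: 60.5
```

Not yet in contact, so I creep on.

Request:
step_arm:
  targets: "-0.9 0 -0.004 0 0 0 0;-0.9 -0.001 -0.008 0 0 0 0;-0.9 -0.001 -0.01 0 0 0 0;-0.9 -0.001 -0.01 0 0 0 0;-0.9 -0.001 -0.01 0 0 0 0"

```text
clock: 12.33
eef_pos: [0.5483, -0.1314, 0.0424]
tool_rot: [0.729, 0.679, -0.062, 0.06]
ft_force: [0.0, 4.6, -3.1]
grip_width: 0.0151
grasp_force: 60.8
```

Request:
step_arm:
  targets: "-0.9 0 -0.002 -0.002 0 0 0;-0.9 0 -0.004 -0.004 0 0 0;-0.9 0 -0.006 -0.005 0 0 0;-0.9 0 -0.006 -0.006 0 0 0;-0.9 0 -0.006 -0.006 0 0 0"

```text
clock: 12.75
eef_pos: [0.5488, -0.1316, 0.0404]
tool_rot: [0.728, 0.68, -0.059, 0.059]
ft_force: [-1.4, 14.5, 5.3]
grip_width: 0.0146
grasp_force: 61.9
```

```bash
python3 - <<'E'
from h import *
s=bot.camera("scene");t=bot.camera("top")
c=lambda im,x,y,W,H:cv2.resize(im[y:y+H,x:x+W],(400,400),interpolation=cv2.INTER_CUBIC)
save("p6",np.hstack([c(s,170,170,80,80),c(t,320,160,80,80)]))
E
```

```text
(no output)
```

View pics/p6.png

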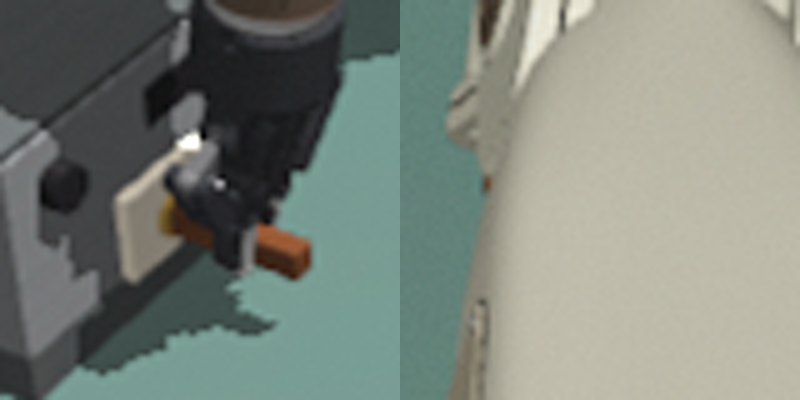

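The plate is against the face, with contact at 14.5 N. Releasing and backing off.

Request:
step_arm:
  targets: "-0.6 0 0 0 0 0 0;-0.2 0 0 0 0 0 0;0.3 0 0 0 0 0 0;0.8 0 0.002 0 0 0 0;0.8 0 0.004 0 0 0 0;0.8 0 0.006 0 0 0 0;0.8 0 0.006 0 0 0 0;0.8 0 0.02 0.04 0 0 0;0.8 0 0.04 0.1 0 0 0;0.8 0 0.06 0.16 0 0 0"

```text
clock: 13.68
eef_pos: [0.5466, -0.1058, 0.119]
tool_rot: [0.729, 0.679, -0.064, 0.059]
ft_force: [0.7, 0.3, 0.2]
grip_width: 0.0769
grasp_force: 0.0
```

Request:
step_arm:
  targets: "0.8 0 0.05 0.08 0 0 0;0.8 0 0.1 0.16 0 0 0;0.8 -0.04 0.18 0.2 0 0 0;0.8 -0.08 0.25 0.24 0 0 0;0.8 -0.12 0.31 0.26 0 0 0;0.8 -0.16 0.36 0.28 0 0 0;0.8 -0.16 0.36 0.28 0 0 0;0.8 -0.16 0.36 0.28 0 0 0"

```text
clock: 14.35
eef_pos: [0.4676, 0.0761, 0.2607]
tool_rot: [0.728, 0.68, -0.061, 0.061]
ft_force: [0.5, 0.4, 0.2]
grip_width: 0.0769
grasp_force: 0.0
```

```bash
python3 - <<'E'
from h import *
i=bot.camera_info("wrist");np.save("w7.npy",np.array(i["pose"]))
w_=bot.camera("wrist");s=bot.camera("scene");t=bot.camera("top");save("s7",s);save("t7",t);save("w7",w_)
c=lambda im,x,y,W,H:cv2.resize(im[y:y+H,x:x+W],(400,300),interpolation=cv2.INTER_CUBIC)
save("p7",np.vstack([np.hstack([c(s,170,190,80,60),c(t,310,170,80,60)]),np.hstack([cv2.resize(w_,(400,300)),cv2.resize(t,(400,300))])]))
E
```

```text
(no output)
```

View pics/p7.png

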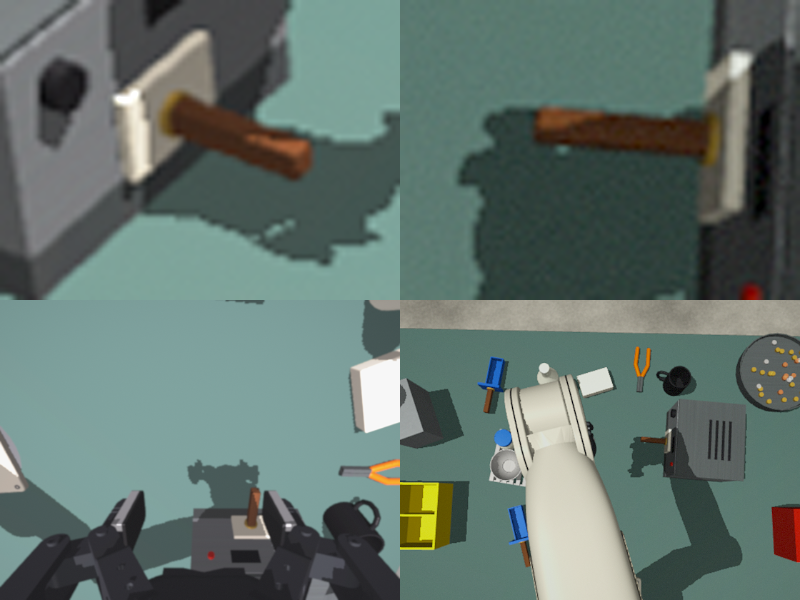

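The last view shows the plate flush on the face and the other things undisturbed. To be sure it is fully home, I'll nudge the handle end gently with shut fingers.

Request:
step_arm:
  targets: "-1 0.05 -0.06 -0.05 0 0 0;-1 0.1 -0.13 -0.1 0 0 0;-1 0.15 -0.2 -0.15 0 0 0;-1 0.166 -0.238 -0.21 0 0 0;-1 0.166 -0.238 -0.28 0 0 0;-1 0.166 -0.238 -0.34 0 0 0;-1 0.166 -0.238 -0.39 0 0 0;-1 0.166 -0.238 -0.423 0 0 0;-1 0.166 -0.238 -0.423 0 0 0;-1 0.166 -0.238 -0.423 0 0 0"

```text
clock: 15.33
eef_pos: [0.5497, -0.0465, 0.046]
tool_rot: [0.73, 0.678, -0.065, 0.059]
ft_force: [0.4, -0.8, 0.6]
grip_width: 0.0004
grasp_force: 0.0
```

Request:
step_arm:
  targets: "-1 0 -0.01 0 0 0 0;-1 0 -0.02 0 0 0 0;-1 0 -0.03 0 0 0 0;-1 0 -0.04 0 0 0 0;-1 0 -0.046 0 0 0 0;-1 0 -0.05 0 0 0 0;-1 0 -0.05 0 0 0 0"

```text
clock: 15.92
eef_pos: [0.551, -0.0703, 0.0482]
tool_rot: [0.729, 0.679, -0.063, 0.061]
ft_force: [-0.1, 0.3, -0.4]
grip_width: 0.0003
grasp_force: 0.0
```

Request:
step_arm:
  targets: "-1 0 -0.006 0 0 0 0;-1 0 -0.012 0 0 0 0;-1 0 -0.018 0 0 0 0;-1 0 -0.022 0 0 0 0;-1 0 -0.022 0 0 0 0"

```text
clock: 16.33
eef_pos: [0.5509, -0.0812, 0.0478]
tool_rot: [0.729, 0.679, -0.063, 0.06]
ft_force: [-0.0, -0.5, 0.0]
grip_width: 0.0002
grasp_force: 0.0
```

Request:
step_arm:
  targets: "-1 0 -0.004 0 0 0 0;-1 0 -0.008 0 0 0 0;-1 0 -0.01 0 0 0 0;-1 0 -0.01 0 0 0 0;-1 0 -0.01 0 0 0 0"

```text
clock: 16.75
eef_pos: [0.5509, -0.0817, 0.0477]
tool_rot: [0.728, 0.68, -0.06, 0.057]
ft_force: [-0.6, 11.4, 1.9]
grip_width: 0.0001
grasp_force: 5.5
```

The stop was stiff: 11 N with no travel, so the plate is home. Retreating.

Request:
step_arm:
  targets: "-1 0 0.02 0 0 0 0;-1 0 0.06 0 0 0 0;-1 0 0.12 0.03 0 0 0;-1 0 0.16 0.1 0 0 0;-1 -0.04 0.2 0.17 0 0 0;-1 -0.08 0.24 0.24 0 0 0;-1 -0.08 0.24 0.26 0 0 0;-1 -0.08 0.24 0.26 0 0 0"

```text
clock: 17.42
eef_pos: [0.5127, 0.0359, 0.1825]
tool_rot: [0.728, 0.68, -0.059, 0.063]
ft_force: [1.0, 0.9, -0.2]
grip_width: 0.0001
grasp_force: 0.0
```

```bash
python3 - <<'E'
from h import *
t=bot.camera("scene");a=cv2.cvtColor(cv2.imread("pics/s7.png"),cv2.COLOR_BGR2RGB)
d=np.abs(t[195:235,190:235].astype(int)-a[195:235,190:235]).max(2)
print("changed px near tray",(d>40).sum())
print(bot.get_obs()["ft_force"],bot.job_done())
E
```

```text
changed px near tray 274
the job is handed in; nothing more can be done
[-0.08640353 -0.83486751 -0.63181302] None
```

The tray was drawn out by its nose, set down on the bench and retaken by its handle. It now sits in the furnace with its plate stopped hard against the face, and the job was handed in at about 17 s. I last saw both castings in it just before insertion; my last-second image comparison near the tray was inconclusive (274 changed pixels, which could be the arm's shadow).

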